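# Release the vials into the catch tray

## Task

Push the steel catch tray along its rails until it is fully home under the mouth of the vial dispenser. Then press the black pad of the rocking lever all the way down and keep it down until all three vials have rolled out into the tray, and let the lever come back up so that the gate is shut again. Only push and press: do not lift the tray, do not touch the vials or the gate, and leave the other things on the bench where they are.

Things in the scene. Friction and masses are not known exactly. Their poses are not given: they have to be found in the camera images.
- dispenser: Vial dispenser, fixed. Origin on the table under the lever pivot; z up, -x: press pad side (to the robot), +y: uphill. White 54 mm wide chute, centre line x = +85 mm, slopes down to -y; mouth ends at y = -22 mm, its underside 32 mm up. Below it the grey block's face (y = -4 mm) stops the tray. Two fixed rails 10 mm high run from the block to y = -256 mm, inner faces at x = +36 and +134 mm.
- tray: Loose open steel catch tray, 0.18 to 0.35 kg, on the table between the rails (4 mm play each side): 90 (x, across) x 130 (y, along the rails) x 28 mm high, walls 4 mm. Origin: centre of its underside. Starts 50 to 110 mm short of home. Fully home, against the grey block, the origin is at y = -69 mm in the dispenser frame. Push on its outer end face, 65 mm from the origin on the -y side.
- lever (a joint): Rocking lever, rad. 0: at rest, gate shut. Grows as the pad is pressed; stop at 0.38 (gate fully open); the vials pass from about 0.3. Level pivot axis along the dispenser's y, 95 mm above its origin. A spring returns it; pressing the pad takes about 2.5 N at first, 6.5 N at the stop.
- lever_pad (a point): Centre of the top of the black rubber press pad (40 mm along the dispenser's x, 44 mm along its y) on the lever's robot-side end: 75 mm from the pivot on the -x side, 102 mm above the table at rest. It goes down 28 mm over the full stroke, with free space below.
- gate (a point): Centre of the aluminium gate plate (50 x 4 x 47 mm) fixed under the other end of the lever, 85 mm from the pivot on the +x side, closing the chute just above its mouth. Not to be touched.
- vial0: Origin at its centre: a capped glass vial (22 mm diameter, 42 mm long, 14 to 26 g) lying across the chute, at the gate. It rolls down by itself when the gate is up.
- vial1: Origin at its centre: a capped glass vial (22 mm diameter, 42 mm long, 14 to 26 g) lying across the chute, behind the one before. It rolls down by itself when the gate is up.
- vial2: Origin at its centre: a capped glass vial (22 mm diameter, 42 mm long, 14 to 26 g) lying across the chute, behind the one before. It rolls down by itself when the gate is up.
- sample_a: Bystander, loose: standing capped sample vial, 26 mm in diameter and 47 high mm. Origin at the centre of its underside. Leave alone.
- sample_b: Bystander, loose: standing capped sample vial, 26 mm in diameter and 47 high mm. Origin at the centre of its underside. Leave alone.
- dropper: Bystander, loose: standing white dropper bottle, 30 mm in diameter and 79 high mm. Origin at the centre of its underside. Leave alone.
- petri_dish: Bystander, loose: glass petri dish, 90 mm in diameter and 15 high mm. Origin at the centre of its underside. Leave alone.
- strip_box: Bystander, loose: flat clear box of test strips, 50 x 75 x 19 mm. Origin at the centre of its underside. Leave alone.
- beaker: Bystander, loose: small glass beaker, 52 mm in diameter and 60 high mm. Origin at the centre of its underside. Leave alone.
Mind the look-alikes: they are no part of the job. Leave any pink or purple look-alike of the vial0 alone.

How it is judged (in metres and radians):
On the way, in this order (a step that is already met when the one before it is completed fails the run):
1. the tray is fully home under the mouth, the gate still shut (y of tray in the frame of dispenser above -0.078 m and value of joint lever below 0.05 rad), for 0.2 s.
2. the lever is pressed down and the gate is lifted (value of joint lever above 0.3 rad), for 0.2 s.
At the end, for the whole second after the job is handed in: All three vials lie within the tray's walls, the tray is home (within 9 mm of the stop) and the lever is back at rest (below 0.05 rad), the gate shut (all of step 1 and x of vial0 in the frame of tray between -0.042 and 0.042 m and y of vial0 in the frame of tray between -0.062 and 0.062 m and z of each of vial0, vial1, vial2 in the frame of tray below 0.04 m and x of vial1 in the frame of tray between -0.042 and 0.042 m and y of vial1 in the frame of tray between -0.062 and 0.062 m and x of vial2 in the frame of tray between -0.042 and 0.042 m and y of vial2 in the frame of tray between -0.062 and 0.062 m); the robot touches nothing.
It fails at once if the tray is lifted or tipped (height (world z) of tray above 0.012 m or angle between tray's own z axis and vertical above 0.15 rad).
It fails at once if the fingers touch a vial (contact force between the fingers and vial0 above 0.5 N or contact force between the fingers and vial1 above 0.5 N or contact force between the fingers and vial2 above 0.5 N).
It fails at once if the fingers touch the gate (contact force between the fingers and lever_c2 above 1 N).
It fails at once if a bystander is moved by more than 25 mm or tipped (distance of any of sample_a, sample_b, dropper, petri_dish, strip_box, beaker from where it was at the start of the episode above 0.025 m or angle between any of sample_a, sample_b, dropper, petri_dish, strip_box, beaker's own z axis and vertical above 0.4 rad).
It also fails if it takes over 58 s, if anything falls off the work surface, if the arm or the gripper's body presses on something with over 40 N, if the wrist force passes 120 N, or if a joint passes its speed limit or range.

## Robot

A 6-joint arm with a two-finger parallel gripper is mounted at the origin on the work surface. World frame = base frame: x ahead of the robot, y to its left, z up, the work surface at z = 0. Lengths are in mm, angles in rad, forces in N, time in s.
With the tool pointing down it reaches from about 275 to 1000 mm from the base axis. Payload 8.4 kg.
Tool frame: the origin (TCP) lies at the very end of the fingers, on their centre line; the grasp point (between the pads) lies 19 mm behind it; z points along the fingers, y is the direction in which the jaws open and shut (so a half turn about z gives the same grasp; the last joint's range is limited). The gripper opens to 85 mm and grips with 20 to 120 N. Pads are 22 mm wide; open, the fingers measure 114 mm over their backs; the gripper's body (76 mm by 85 mm) begins 54 mm behind the grasp point. The pads swing forward as they close: fully open they stand 13 mm farther back than shut.
Start: joints at [-1.171, 0.353, 1.633, -0, 1.155, -0.002], TCP at [244.421, -575.227, 231.281] pointing down, gripper open.
Joint ranges: [-2.63, 2.63], [-0.92, 2.1], [0.06, 2.66], [-1.3, 4.44], [0, 2.69], [-3.02, 3.02]. Speed limits (rad/s): [2.22, 2.22, 2.79, 3.14, 3.14, 3.14].

## Interface

Orientations are given as [roll, pitch, yaw] about the fixed x, y, z axes, in that order (R = Rz(yaw) Ry(pitch) Rx(roll)).
In Python, from rig import sense, grab_frame, get_calibration, sign_off, boxes_of, trace gives the robot as it stands.
- The arm moves only by the tool servo_tool, never from a script. Its argument "rows" is a list of rows, each a list of 3 entries, a list of its own where there are three numbers: the finger opening in mm, from 0 to 85.4, then the shift along the tool's x, y, z in mm, then the turn, a rotation vector about the tool's x, y, z in degrees. A call has 1 to 8 rows; each row shifts and turns the commanded pose from where the row before left it, along the tool's axes as they then stand; what a row does not reach is not made up. A row lasts 1/8 s, in which the tool goes at most 62.5 mm and 10.7 degrees, less where a joint would pass 70% of its speed; a pose out of reach is approached as far as the arm can. A call is refused whole if a number of a shift passes 62.5 or a number of a turn 10.7, either way. A call with a gripper value outside its range is refused whole. The fingers move at their own pace and stop on an object; "force" is the grip in N (left out, the last holds). Time passes only in rows, so rows that do not move let the fingers close. It gives the time, the measured TCP pose, the force and the opening at its end, in the units of the state.
- sense(): the state, without advancing time (a new reading comes with each control period).
- grab_frame(name): name is "scene" or "top" or "wrist"; returns the picture (480x640x3 uint8, blue, green, red); there is no depth.
- get_calibration(name): a dict with "intrinsics" (3x3 intrinsics, pixels), "k1" (the pictures are not rectified: a ray, as slopes to the right and down, at radius r is drawn at 1 + k1 r^2 times it, then the intrinsics apply), "world_to_cam" (4x4, takes a point from world to camera coordinates). Camera axes: x right, y down, z forward; pixel columns grow to the right and rows downward; lengths in mm; the calibration is good to about 2 mm. A picture is of the moment at which its call begins: read the wrist's pose just before it. get_calibration takes no time and is no camera call; for the wrist camera it gives the pose at the moment of the call.
- sign_off(): hands the job in, once; it reports no verdict.
Trained networks look in the newest picture that a camera, given by its name, has taken for a name from the list of things; names that differ only in an ending like _2 or _b are one class to them, and where a whole thing is asked for, a point or a joint stands for the part that bears it (a point fixed in the world has none). Each returns a list of dicts, best first, with "conf" (0 to 1); they miss things now and then, are a little off and sometimes report something else, mostly with a low value. They report only what shows in the picture. A call takes as long as a camera call. They do not tell look-alikes from the thing itself.
- boxes_of(camera, thing): "centre" ([x, y, z] in mm, in the coordinates of the camera as it stood for that picture, good to about 4 mm: the middle of the surface that is visible of it).
- trace(camera, thing): "mask" (480x640 bool, what is visible of it).
The state is a dict: "clock": time; "qpos": joint angles; "qvel": joint speeds; "joint_efforts": joint torques, N m; "eef_pos": TCP position; "tcp_rot": TCP orientation; "contact_force": force on the tool from outside, world axes, zero at the start; "wrist_torque": the same for the moment, N m; "opening": opening from 0.0 (shut) to 1.0 (fully open).
Only numpy, scipy, OpenCV 4.12 (cv2) and the standard library are available. Lean on these libraries where they do the work, as an engineer would, in place of code of your own. Each camera call takes 0.05 s, during which the arm holds its last target. There are 200 camera calls.

## Working session

There is one attempt and no reset: what is moved stays moved. The work goes in short steps, Python scripts to look and compute and a tool call to move; the robot and the scene stay as the last step left them, time stands still between calls to the robot, and variables do not carry over. Pictures are saved under pics/ and viewed, about 8 in all and at most 12, crops included, and the job is handed in when it is done.

Besides the shell and the picture viewer there is one more tool, called after "Emit:" as name(argument=value, ...) on one line, values as JSON. servo_tool: Moves the arm, as the interface text tells. Its arguments: {"type":"object","properties":{"rows":{"type":"array","items":{"type":"array"}},"force":{"type":"number"}},"required":["rows"]}

```bash
mkdir -p pics
cat > h.py <<'E'
import numpy as np, cv2
from rig import *
def toworld(cam,p):
    T=np.array(get_calibration(cam)["world_to_cam"]); return (np.linalg.inv(T)@np.r_[p,1])[:3]
def px(cam,P):
    c=get_calibration(cam);T=np.array(c["world_to_cam"]);K=np.array(c["intrinsics"])
    q=(T@np.r_[P,1])[:3];s=q[:2]/q[2];s=s*(1+c["k1"]*(s@s));return (K@np.r_[s,1])[:2]
def ray(cam,uv,z):
    c=get_calibration(cam);T=np.linalg.inv(np.array(c["world_to_cam"]));K=np.array(c["intrinsics"])
    d=(np.linalg.inv(K)@np.r_[uv,1])[:2];s=d.copy()
    for _ in range(20): s=d/(1+c["k1"]*(s@s))
    v=T[:3,:3]@np.r_[s,1];o=T[:3,3];return o+v*(z-o[2])/v[2]
E
python3 - <<'E'
from h import *
s=sense();print(s)
for c in("top","scene"):
    im=grab_frame(c);cv2.imwrite(f"pics/{c}0.png",im)
    for t in("dispenser","tray","lever_pad","gate","vial0","sample_a","dropper","petri_dish","strip_box","beaker"):
        for b in boxes_of(c,t)[:4]:
            w=toworld(c,b["centre"]);print(c,t,round(b["conf"],2),w.round(0),px(c,w).round(0))
E
```

```text
{'clock': 0.0, 'qpos': array([-1.17138964e+00,  3.53678345e-01,  1.63415742e+00,  2.39317711e-05,
        1.15521448e+00, -2.41241304e-03]), 'qvel': array([-0.00132197, -0.00015982, -0.00032504, -0.00132454,  0.00058245,
        0.0004988 ]), 'joint_efforts': array([-2.46195159e-04, -6.05258417e+01, -3.42058361e+01, -1.53262158e-04,
        9.68861481e-03, -3.89691547e-05]), 'eef_pos': array([ 244.23977312, -574.7616989 ,  230.53287145]), 'tcp_rot': array([-3.14013512e+00, -2.53968766e-05,  4.01809407e-01]), 'contact_force': array([-0.82199505, -0.43029861, -1.05201339]), 'wrist_torque': array([-0.03019437,  0.01977938, -0.03778704]), 'opening': 0.9965820819157409}
top dispenser 0.61 [588. 173.  35.] [289. 258.]
top tray 0.84 [646.  56.   4.] [349. 227.]
top lever_pad 0.87 [507. 170.  98.] [291. 304.]
top lever_pad 0.4 [769.  92.   7.] [329. 165.]
top gate 0.97 [500. 167. 101.] [292. 308.]
top vial0 0.86 [618. 241.  75.] [250. 242.]
top vial0 0.78 [644. 351.  24.] [194. 231.]
top vial0 0.65 [624. 216.  72.] [264. 238.]
top vial0 0.62 [557. 342.  19.] [200. 277.]
top sample_a 0.62 [54
[... 374 characters left out ...]
47. 175.  94.] [359. 227.]
scene gate 0.97 [547. 169.  99.] [357. 222.]
scene vial0 0.96 [620. 242.  72.] [350. 294.]
scene vial0 0.95 [722. 393.  22.] [362. 438.]
scene vial0 0.83 [644. 358.  17.] [389. 381.]
scene vial0 0.7 [626. 223.  68.] [338. 287.]
scene sample_a 0.78 [554.  21.  40.] [294. 187.]
scene sample_a 0.63 [540.  67.  39.] [318. 200.]
scene dropper 0.82 [498. 281.  48.] [429. 274.]
scene petri_dish 0.81 [773.  95.   4.] [208. 301.]
scene petri_dish 0.75 [715. 298.  36.] [320. 374.]
scene petri_dish 0.7 [621. 242.  73.] [349. 293.]
scene petri_dish 0.28 [549. 172.  95.] [357. 226.]
scene strip_box 0.77 [735. 226.  20.] [278. 347.]
scene beaker 0.58 [715. 297.  38.] [320. 373.]
```

Run:
```python
import cv2
a=cv2.imread("pics/top0.png");cv2.imwrite("pics/top0c.png",cv2.resize(a[130:350,150:440],None,fx=2.7,fy=2.7,interpolation=2))
```

```text
(no output)
```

View pics/top0c.png

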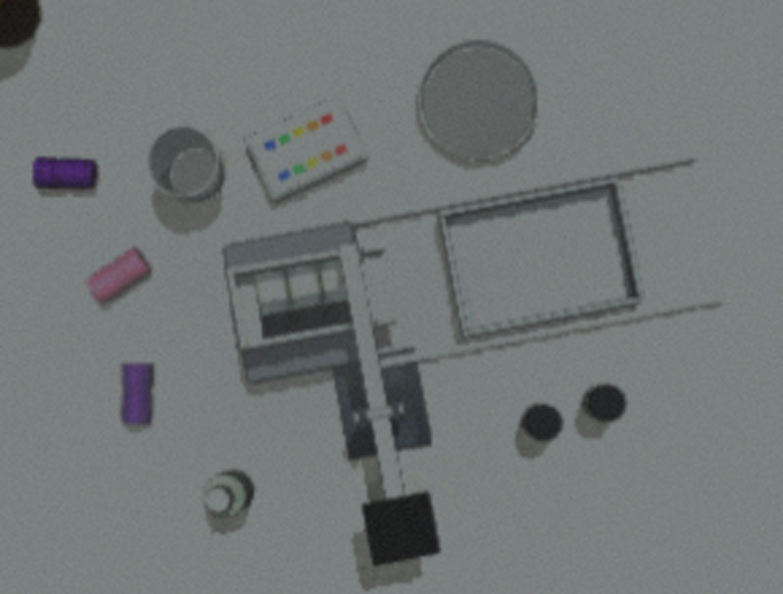

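View pics/scene0.png

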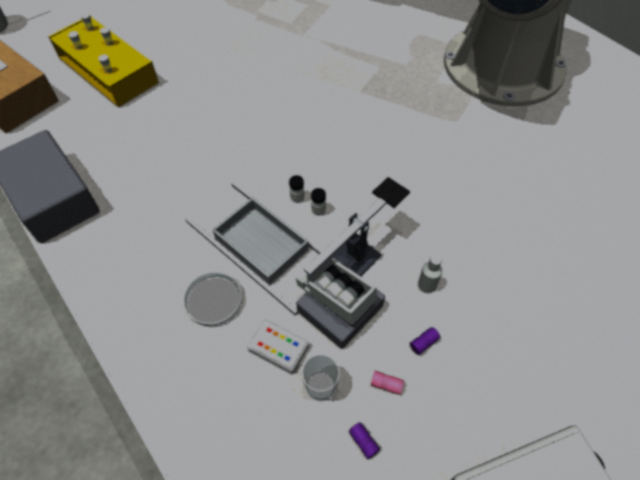

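The top crop (offset 150,130; scale 2.7) shows the pad at crop (400,528) and the dispenser at about (295,300). The tray corners are at (440,215), (613,185), (638,300) and (462,340), between rails that run to the right. The clear vials are in the chute at (272,290), (305,283) and (335,277). The look-alikes lie loose: purple (65,172), pink (118,275), purple (138,393). The two sample vials at (540,422) and (603,403) stand near the lower rail. The vials in the chute are the right ones and won't be touched.

Run:
```python
from h import *
im=cv2.imread("pics/top0.png")
R=lambda u,v,z: ray("top",np.array([150+u/2.7,130+v/2.7]),z)[:2]
rails=[(R(357,223,10),R(693,161,10)),(R(380,360,10),R(718,304,10))]
for a,b in rails: print("rail",a.round(),b.round(),np.degrees(np.arctan2(*(a-b)[::-1])),np.linalg.norm(a-b))
pc=[R(*p,102) for p in((362,505),(428,492),(440,550),(375,565))]
print("pad",np.mean(pc,0),np.array(pc).round())
tc=[R(*p,28) for p in((440,215),(613,185),(638,300),(462,340))]
print("tray",np.mean(tc,0),np.array(tc).round())
m=trace("top","lever_pad")
# black pad by threshold
g=im.max(2);roi=np.zeros_like(g);roi[305:345,278:318]=1
ys,xs=np.where((g<60)&(roi>0));r=cv2.minAreaRect(np.c_[xs,ys].astype(np.float32));print(r, "pad c",ray("top",np.array(r[0]),102))
# fit dispenser pose: x_d,y_d in world: origin o, yaw th ; residuals on features
from scipy.optimize import least_squares
obs=[]
for uv in[(362,505)]:pass
padc=ray("top",np.array(r[0]),102)[:2]
ys=[np.array(b) for b in tc]
def f(p):
    o=p[:2];c,s=np.cos(p[2]),np.sin(p[2]);M=np.array([[c,-s],[s,c]])
    res=list(o+M@[-75,0]-padc)
    for (a,b),x in((rails[0],139),(rails[1],31)):   # visible line ~ rail middle
        for q in(a,b): res.append((M.T@(q-o))[0]-x)
    for (a,b) in rails: res.append((M.T@(b-o))[1]+256)
    return res
q=least_squares(f,[580,160,0]);print(q.x,np.degrees(q.x[2]),np.round(q.fun,1))
o=q.x[:2];c,s=np.cos(q.x[2]),np.sin(q.x[2]);M=np.array([[c,-s],[s,c]])
for t in tc+[np.mean(tc,0)]: print("tray in disp",(M.T@(t-o)).round(1))
for cam in("top","scene"):
  grab_frame(cam)
  for t in("sample_a","dropper"):
    for b in boxes_of(cam,t)[:3]:
        w=toworld(cam,b["centre"])[:2];print(cam,t,round(b["conf"],2),w.round(),(M.T@(w-o)).round())
```

```text
rail [677. 185.] [716. -58.] 99.30247757385224 246.17276522738686
rail [579. 170.] [613. -72.] 98.01140537742465 245.01236253716337
pad [469.74800552 156.56059628] [[485. 181.]
 [492. 139.]
 [455. 132.]
 [447. 174.]]
tray [645.80402021  57.48376026] [[679. 126.]
 [698.   3.]
 [616. -12.]
 [591. 113.]]
((297.9054260253906, 325.43243408203125), (23.837852478027344, 24.988645553588867), 80.53767395019531) pad c [469.98658439 157.77334358 102.        ]
[5.42093987e+02 1.72889909e+02 1.55856677e-01] 8.929929774334203 [-2.   3.5 -4.2 -2.6  4.7  0.7  0.8  3. ]
tray in disp [127.8 -67.8]
tray in disp [ 127.2 -191.7]
tray in disp [  44.3 -193.7]
tray in disp [ 38.8 -67.2]
tray in disp [  84.5 -130.1]
top sample_a 0.49 [546.  13.] [ -21. -159.]
top sample_a 0.43 [534.  61.] [ -26. -109.]
top dropper 0.54 [490. 275.] [-36. 109.]
scene sample_a 0.63 [540.  64.] [ -19. -107.]
scene sample_a 0.55 [555.  22.] [ -11. -151.]
scene dropper 0.74 [499. 281.] [-26. 113.]
scene dropper 0.36 [715. 298.] [190.  97.]
```

Emit:
servo_tool(rows=[[0,[0,0,0],[0,0,7]],[0,[0,0,0],[0,0,7]],[0,[41,-37,0],[0,0,0]],[0,[41,-37,0],[0,0,0]],[0,[41,-37,0],[0,0,0]],[0,[41,-37,0],[0,0,0]],[0,[41,-37,0],[0,0,0]],[0,[41,-37,0],[0,0,0]]], force=40)

```text
clock: 2.45
eef_pos: [453.6, -316.0, 231.5]
tcp_rot: [3.141, -0.0, 0.157]
contact_force: [0.6, -0.5, 0.4]
opening: 0.004
```

Emit:
servo_tool(rows=[[0,[41,-37,0],[0,0,0]],[0,[41,-37,0],[0,0,0]],[0,[41,-37,0],[0,0,0]],[0,[41,-37,0],[0,0,0]],[0,[41,-37,0],[0,0,0]],[0,[41,-37,0],[0,0,0]],[0,[0,0,0],[0,0,0]],[0,[0,0,0],[0,0,0]]])

```text
clock: 3.45
eef_pos: [660.2, -59.7, 230.9]
tcp_rot: [3.141, 0.001, 0.158]
contact_force: [-0.5, -0.3, -0.2]
opening: -0.003
```

Run:
```python
from h import *
s=sense();print(s['clock'],s['eef_pos'],np.degrees(s['tcp_rot']),s['opening'],s['contact_force'])
im=grab_frame("wrist")
o=np.array([542.1,172.9]);th=.1559;M=np.array([[np.cos(th),-np.sin(th)],[np.sin(th),np.cos(th)]])
print((M.T@(s['eef_pos'][:2]-o)).round(1))
T=np.linalg.inv(np.array(get_calibration("wrist")["world_to_cam"]));print(T[:3,3].round(),T[:3,2].round(2))
for X in(36,134):
  for y in range(-256,-190,10):
    w=np.r_[o+M@[X,y],10];cv2.circle(im,tuple(int(v) for v in px("wrist",w)),2,(0,0,255),-1)
for d in((40,-195.5,28),(130,-195.5,28),(40,-65.5,28),(130,-65.5,28),(85,-195,28)):
    w=np.r_[o+M@d[:2],d[2]];cv2.circle(im,tuple(int(v) for v in px("wrist",w)),3,(0,255,0),-1)
cv2.imwrite("pics/w1.png",im)
```

```text
3.45 [660.20514214 -59.74639789 230.93831967] [1.79989530e+02 5.72703196e-02 9.06160740e+00] -0.0033235419191123693 [-0.50940119 -0.33711809 -0.17354923]
[  80.5 -248.2]
[738. -49. 374.] [-0.31 -0.05 -0.95]
```

View pics/w1.png

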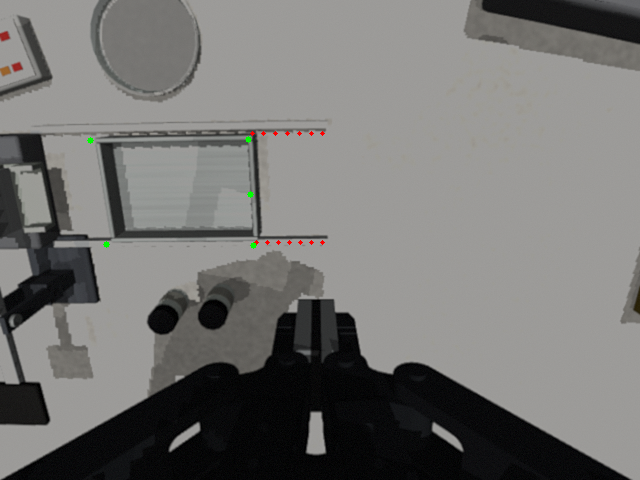

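The wrist view shows the tray's end face at pixel column 256 and the rails at rows 130 and 238, which is about 4 mm from the prediction (+x, -y). The end face is clear and the samples are to the side, at (165,318) and (215,305). Descending now.

Emit:
servo_tool(rows=[[0,[6,3,40],[0,0,0]],[0,[0,0,50],[0,0,0]],[0,[0,0,50],[0,0,0]],[0,[0,0,50],[0,0,0]],[0,[0,0,28],[0,0,0]],[0,[0,0,0],[0,0,0]],[0,[0,-10,0],[0,0,0]],[0,[0,-10,0],[0,0,0]]])

```text
clock: 4.5
eef_pos: [665.0, -41.5, 15.3]
tcp_rot: [3.141, -0.003, 0.157]
contact_force: [-0.9, -0.2, 0.3]
opening: 0.001
```

Emit:
servo_tool(rows=[[0,[0,-6,0],[0,0,0]],[0,[0,-6,0],[0,0,0]],[0,[0,-6,0],[0,0,0]],[0,[0,-6,0],[0,0,0]],[0,[0,-6,0],[0,0,0]],[0,[0,-6,0],[0,0,0]],[0,[0,-6,0],[0,0,0]],[0,[0,-6,0],[0,0,0]]])

```text
clock: 5.5
eef_pos: [656.5, 5.8, 13.4]
tcp_rot: [3.141, -0.0, 0.157]
contact_force: [-0.3, -4.2, 1.9]
opening: -0.003
```

Run:
```python
from h import *
im=grab_frame("wrist");cv2.imwrite("pics/w2.png",im);s=sense();print(s['eef_pos'],s['contact_force'])
```

```text
[656.36025598   6.55651745  13.31053447] [ 0.56412072 -1.55879825  1.41765223]
```

View pics/w2.png

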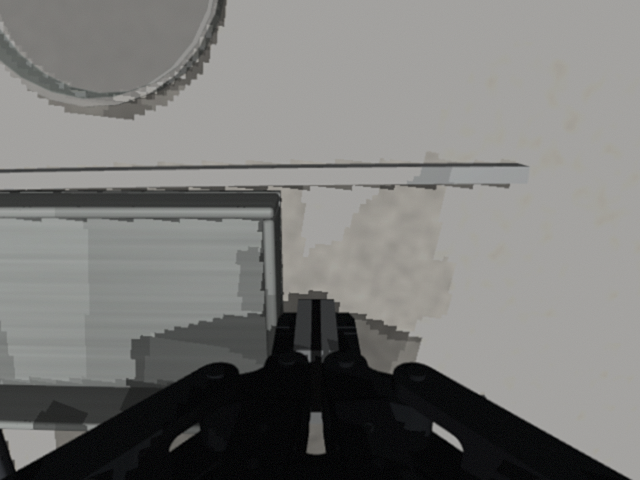

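Fingers are in clean contact with the end face (column 280). About 30 mm remains, so I'll push until the force rises.

Emit:
servo_tool(rows=[[0,[0,-4,0],[0,0,0]],[0,[0,-4,0],[0,0,0]],[0,[0,-4,0],[0,0,0]],[0,[0,-4,0],[0,0,0]],[0,[0,-3,0],[0,0,0]],[0,[0,-2,0],[0,0,0]]])

```text
clock: 6.3
eef_pos: [653.1, 26.5, 13.3]
tcp_rot: [3.142, -0.0, 0.158]
contact_force: [0.4, -4.5, 2.3]
opening: -0.001
```

Emit:
servo_tool(rows=[[0,[0,-2,0],[0,0,0]],[0,[0,-2,0],[0,0,0]],[0,[0,-2,0],[0,0,0]]])

```text
clock: 6.68
eef_pos: [652.2, 32.3, 13.3]
tcp_rot: [-3.142, 0.0, 0.157]
contact_force: [0.5, -3.4, 2.9]
opening: 0.0
```

Emit:
servo_tool(rows=[[0,[0,-2,0],[0,0,0]],[0,[0,-2,0],[0,0,0]]])

```text
clock: 6.92
eef_pos: [651.5, 36.3, 13.3]
tcp_rot: [3.142, 0.0, 0.157]
contact_force: [1.0, -3.9, 2.3]
opening: -0.0
```

Emit:
servo_tool(rows=[[0,[0,-2,0],[0,0,0]],[0,[0,-2,0],[0,0,0]]])

```text
clock: 7.18
eef_pos: [652.8, 38.6, 13.6]
tcp_rot: [3.139, -0.003, 0.158]
contact_force: [8.3, -18.2, 0.1]
opening: -0.005
```

Emit:
servo_tool(rows=[[0,[0,-1,0],[0,0,0]],[0,[0,0,0],[0,0,0]],[0,[0,0,0],[0,0,0]]])

```text
clock: 7.55
eef_pos: [653.3, 38.8, 13.8]
tcp_rot: [3.138, -0.004, 0.158]
contact_force: [7.3, -16.8, -1.3]
opening: -0.001
```

Run:
```python
from h import *
s=sense();print(s['eef_pos'],s['contact_force'])
im=grab_frame("wrist");im2=grab_frame("top")
cv2.imwrite("pics/m3.png",np.hstack([cv2.resize(im,(400,300)),cv2.resize(im2[190:340,230:430],(400,300),interpolation=2)]))
```

```text
[653.30330198  38.82698456  13.83382526] [  7.32084751 -16.76561616  -1.31715728]
```

View pics/m3.png

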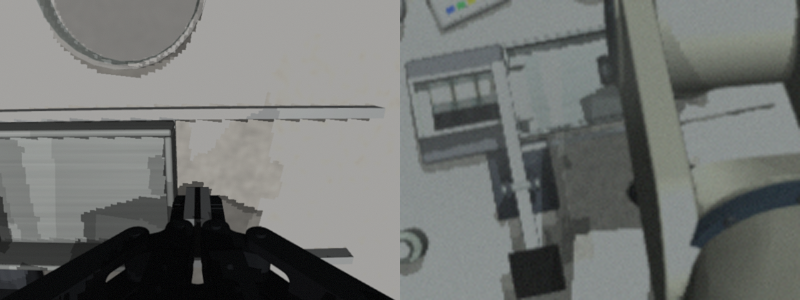

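Emit:
servo_tool(rows=[[0,[0,10,0],[0,0,0]],[0,[0,15,0],[0,0,0]],[0,[0,15,0],[0,0,0]],[0,[0,0,-40],[0,0,0]],[0,[0,0,-60],[0,0,0]],[0,[0,0,-60],[0,0,0]],[0,[0,0,-57],[0,0,0]],[0,[0,0,0],[0,0,0]]])

```text
clock: 8.65
eef_pos: [659.9, 1.1, 236.0]
tcp_rot: [3.14, -0.009, 0.157]
contact_force: [0.1, 0.5, -1.3]
opening: 0.001
```

Run:
```python
from h import *
s=sense();print(s['clock'],s['eef_pos'],s['contact_force'])
im=grab_frame("wrist")
o=np.array([542.1,172.9]);th=.157;M=np.array([[np.cos(th),-np.sin(th)],[np.sin(th),np.cos(th)]])
o=o+M@[4,-4]
for X in(36,134):
  for y in(-256,-134):
    w=np.r_[o+M@[X,y],10];cv2.circle(im,tuple(int(v) for v in px("wrist",w)),2,(0,0,255),-1)
for d in((40,-134,28),(130,-134,28),(40,-4,28),(130,-4,28)):
    w=np.r_[o+M@d[:2],d[2]];cv2.circle(im,tuple(int(v) for v in px("wrist",w)),2,(0,255,0),-1)
cv2.imwrite("pics/w4.png",im)
```

```text
8.65 [659.90504796   1.0860359  235.95742501] [ 0.06214575  0.47664725 -1.33291605]
```

View pics/w4.png

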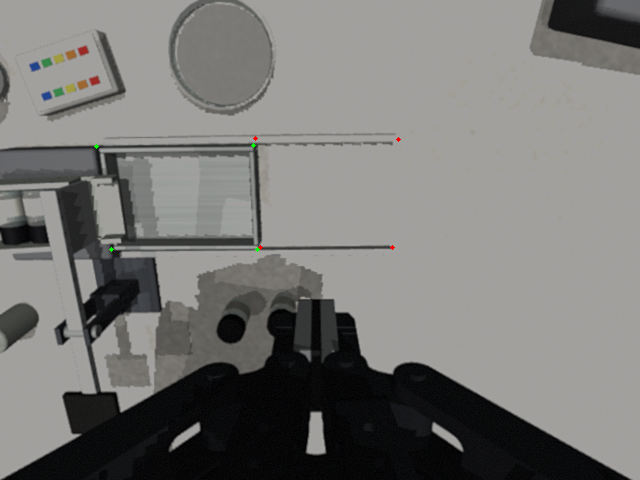

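The tray is against the grey block, and its end face matches the predicted home position within about 2 mm, measured from the rail ends. The pad is at about (92,413).

Run:
```python
from h import *
s=sense();th=.157;M=np.array([[np.cos(th),-np.sin(th)],[np.sin(th),np.cos(th)]])
for p in(ray("wrist",np.array([92.,413]),102),np.array([470,157.8,102])): print(p,(M.T@(p-s['eef_pos'])[:2]).round(1))
```

```text
[473.26202474 154.32707423 102.        ] [-158.7  180.3]
[470.  157.8 102. ] [-161.4  184.2]
```

Emit:
servo_tool(rows=[[0,[-40,-45,0],[0,0,0]],[0,[-40,-45,0],[0,0,0]],[0,[-41,-46,0],[0,0,0]],[0,[-40,-46,0],[0,0,0]],[0,[0,0,50],[0,0,0]],[0,[0,0,50],[0,0,0]],[0,[0,0,20],[0,0,0]],[0,[0,0,0],[0,0,0]]])

```text
clock: 9.7
eef_pos: [467.3, 155.2, 107.7]
tcp_rot: [3.141, 0.006, 0.157]
contact_force: [-0.0, -0.7, -0.3]
opening: -0.004
```

Emit:
servo_tool(rows=[[0,[0,0,8],[0,0,0]],[0,[0,0,8],[0,0,0]],[0,[0,0,6],[0,0,0]],[0,[0,0,6],[0,0,0]],[0,[0,0,6],[0,0,0]]])

```text
clock: 10.32
eef_pos: [471.5, 156.6, 77.0]
tcp_rot: [-3.141, -0.004, 0.158]
contact_force: [2.6, -1.3, 7.4]
opening: -0.003
```

Emit:
servo_tool(rows=[[0,[0,0,3],[0,0,0]],[0,[0,0,2],[0,0,0]],[0,[0,0,0],[0,0,0]]])

```text
clock: 10.7
eef_pos: [471.9, 156.7, 73.9]
tcp_rot: [-3.141, -0.005, 0.158]
contact_force: [-5.7, -3.2, 33.7]
opening: -0.001
```

Run:
```python
from h import *
s=sense();print(s['clock'],s['eef_pos'],s['contact_force'])
im=grab_frame("wrist");im2=grab_frame("scene")
cv2.imwrite("pics/m5.png",np.hstack([cv2.resize(im,(400,300)),cv2.resize(im2[170:350,200:440],(400,300),interpolation=2)]))
```

```text
10.7 [471.88989204 156.70552739  73.91980277] [-5.71193009 -3.1878984  33.71321832]
```

View pics/m5.png

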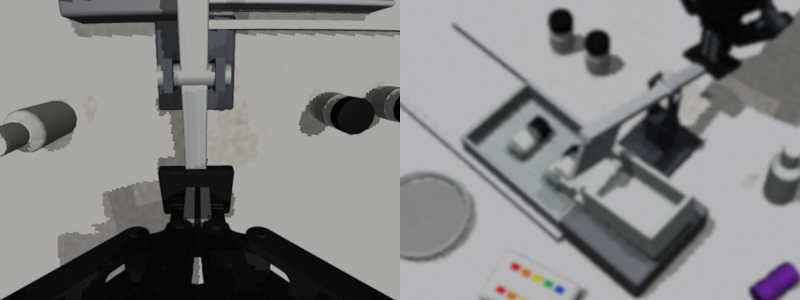

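The lever is on its stop, the gate is up and vials are rolling out: one or two in the tray at (530,135), another at the mouth at (565,165). I'll ease off 1 mm and hold.

Emit:
servo_tool(rows=[[0,[0,0,-1],[0,0,0]],[0,[0,0,0],[0,0,0]],[0,[0,0,0],[0,0,0]],[0,[0,0,0],[0,0,0]],[0,[0,0,0],[0,0,0]],[0,[0,0,0],[0,0,0]],[0,[0,0,0],[0,0,0]],[0,[0,0,0],[0,0,0]]])

```text
clock: 11.8
eef_pos: [471.7, 156.7, 74.4]
tcp_rot: [-3.141, -0.005, 0.158]
contact_force: [-2.9, -1.8, 25.5]
opening: -0.002
```

Emit:
servo_tool(rows=[[0,[0,0,0],[0,0,0]],[0,[0,0,0],[0,0,0]],[0,[0,0,0],[0,0,0]],[0,[0,0,0],[0,0,0]],[0,[0,0,0],[0,0,0]],[0,[0,0,0],[0,0,0]],[0,[0,0,0],[0,0,0]],[0,[0,0,0],[0,0,0]]])

```text
clock: 12.8
eef_pos: [471.8, 156.7, 74.4]
tcp_rot: [-3.141, -0.005, 0.158]
contact_force: [-2.6, -1.7, 25.4]
opening: 0.007
```

Run:
```python
from h import *
s=sense();print(s['clock'],s['eef_pos'],s['contact_force'])
im2=grab_frame("scene")
cv2.imwrite("pics/s6.png",cv2.resize(im2[170:350,200:440],(800,600),interpolation=2))
```

```text
12.8 [471.76240542 156.6644393   74.43378377] [-2.56027298 -1.73081191 25.41479672]
```

View pics/s6.png

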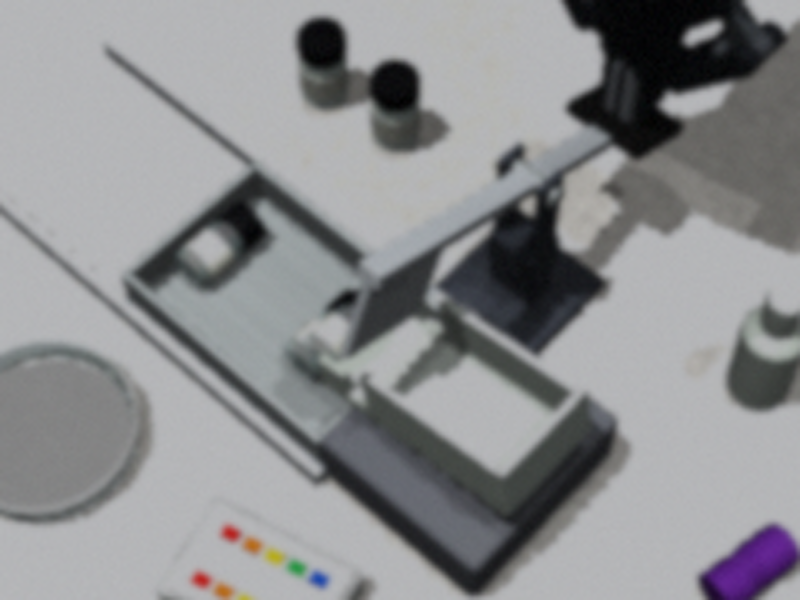

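The chute is empty. One vial is at the tray's far end (220,245) and at least one is near the mouth (330,325), with a third possibly hidden behind the gate. I'll check before releasing.

Run:
```python
from h import *
o=np.array([542.1,172.9]);th=.157;M=np.array([[np.cos(th),-np.sin(th)],[np.sin(th),np.cos(th)]]);o=o+M@[3,-3]
for c in("scene","top"):
    im=grab_frame(c)
    for b in boxes_of(c,"vial0"):
        w=toworld(c,b["centre"]);print(c,round(b["conf"],2),w.round(),"disp",(M.T@(w[:2]-o)).round(),px(c,w).round())
cv2.imwrite("pics/t7.png",np.hstack([cv2.resize(im[200:320,260:400],(700,600),interpolation=2)]))
```

```text
scene 0.97 [720. 392.  19.] disp [207. 192.] [363. 437.]
scene 0.91 [650.  73.  25.] disp [  88. -112.] [266. 242.]
scene 0.66 [568. 345.  19.] disp [ 49. 169.] [422. 341.]
scene 0.62 [650. 150.  43.] disp [100. -36.] [294. 270.]
scene 0.49 [652. 137.  22.] disp [100. -50.] [288. 271.]
scene 0.22 [616. 196.  47.] disp [73. 14.] [331. 277.]
top 0.72 [635. 134.  24.] disp [ 83. -50.] [309. 233.]
top 0.71 [646. 353.  23.] disp [128. 165.] [194. 230.]
top 0.7 [715. 396.  20.] disp [203. 196.] [172. 195.]
top 0.52 [560. 339.  23.] disp [ 40. 165.] [201. 275.]
top 0.51 [647.  67.  25.] disp [  84. -118.] [344. 226.]
top 0.48 [637. 155.  45.] disp [ 88. -30.] [298. 231.]
```

View pics/t7.png

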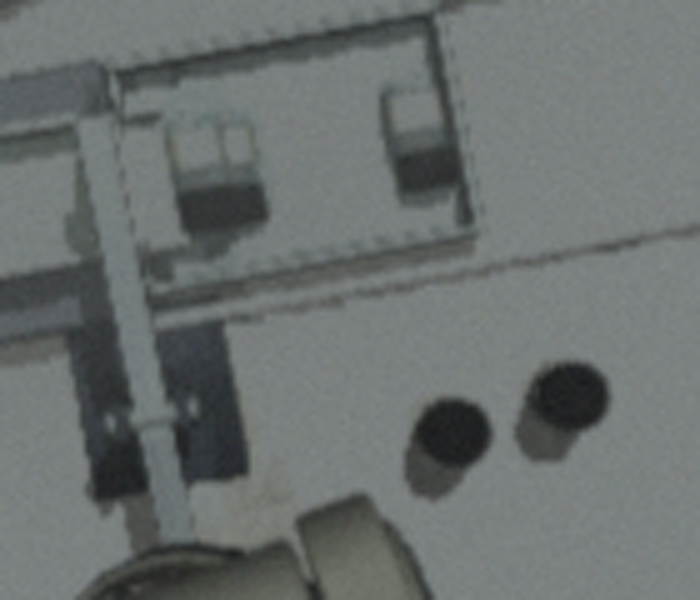

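The top view shows all three vials past the gate: one at the far wall (y≈-118), one on the floor (y≈-50), and the third resting against it at the mouth lip (y≈-32). All are clear of the gate plane at y≈0. I'll release the lever gently and look again.

Emit:
servo_tool(rows=[[0,[0,0,-3],[0,0,0]],[0,[0,0,-4],[0,0,0]],[0,[0,0,-4],[0,0,0]],[0,[0,0,-4],[0,0,0]],[0,[0,0,-4],[0,0,0]],[0,[0,0,-4],[0,0,0]],[0,[0,0,-4],[0,0,0]],[0,[0,0,-4],[0,0,0]]])

```text
clock: 14.05
eef_pos: [469.8, 156.1, 103.5]
tcp_rot: [3.142, -0.001, 0.158]
contact_force: [-0.9, 0.1, -0.1]
opening: 0.003
```

Emit:
servo_tool(rows=[[0,[0,0,-4],[0,0,0]],[0,[0,0,-20],[0,0,0]],[0,[0,0,-50],[0,0,0]],[0,[0,0,-50],[0,0,0]],[0,[20,40,0],[0,0,0]],[0,[20,40,0],[0,0,0]],[0,[20,40,0],[0,0,0]],[0,[20,40,0],[0,0,0]]])

```text
clock: 15.05
eef_pos: [574.7, 9.3, 227.5]
tcp_rot: [3.141, -0.001, 0.158]
contact_force: [1.6, 0.7, -1.3]
opening: -0.004
```

Emit:
servo_tool(rows=[[0,[20,20,-20],[0,0,0]],[0,[20,20,-10],[0,0,0]],[0,[10,10,0],[0,0,0]],[0,[0,0,0],[0,0,0]],[0,[0,0,0],[0,0,0]]])

```text
clock: 15.68
eef_pos: [629.8, -30.3, 256.5]
tcp_rot: [-3.141, 0.002, 0.158]
contact_force: [0.4, -0.5, 1.0]
opening: 0.003
```

Run:
```python
from h import *
s=sense();print(s['clock'],s['eef_pos'],s['contact_force'])
o=np.array([542.1,172.9]);th=.157;M=np.array([[np.cos(th),-np.sin(th)],[np.sin(th),np.cos(th)]]);o=o+M@[3,-3]
ims=[]
for c in("wrist","scene"):
    im=grab_frame(c);ims.append(im)
    for b in boxes_of(c,"vial0"):
        w=toworld(c,b["centre"]);print(c,round(b["conf"],2),w.round(),"disp",(M.T@(w[:2]-o)).round(),px(c,w).round())
cv2.imwrite("pics/m8.png",np.hstack([cv2.resize(ims[0],(400,300)),cv2.resize(ims[1][190:310,220:380],(400,300),interpolation=2)]))
```

```text
15.675 [629.77566109 -30.31385931 256.49471247] [ 0.38787147 -0.51247874  0.97577682]
wrist 0.94 [634. 147.  40.] disp [ 84. -37.] [111. 160.]
wrist 0.84 [644.  63.  23.] disp [  80. -121.] [214. 162.]
wrist 0.61 [637. 135.  26.] disp [ 85. -49.] [133. 157.]
scene 0.75 [648.  68.  23.] disp [  85. -117.] [265. 240.]
scene 0.74 [718. 394.  18.] disp [205. 194.] [365. 437.]
scene 0.67 [565. 343.  22.] disp [ 46. 167.] [423. 338.]
scene 0.65 [648. 358.  20.] disp [130. 169.] [387. 382.]
scene 0.57 [656. 139.  22.] disp [104. -48.] [287. 274.]
scene 0.51 [643. 148.  42.] disp [ 93. -37.] [297. 267.]
```

View pics/m8.png

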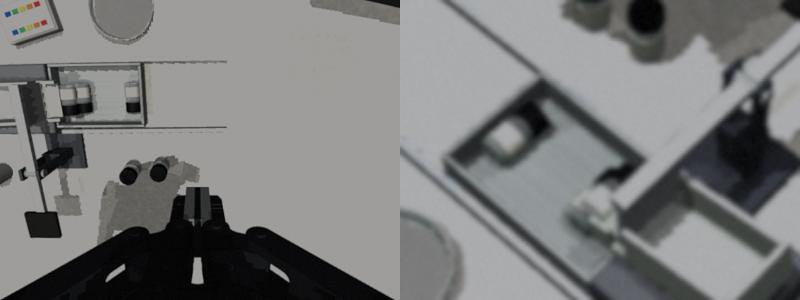

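Run:
```python
from h import *
im=grab_frame("wrist")
g=im.max(2)
o=np.array([542.1,172.9]);th=.157;M=np.array([[np.cos(th),-np.sin(th)],[np.sin(th),np.cos(th)]]);o=o+M@[3,-3]
for z,d,col in((102,-75,(0,0,255)),):
  for dx in(-20,20):
    for dy in(-22,22): cv2.circle(im,tuple(int(v) for v in px("wrist",np.r_[o+M@[d+dx,dy],z])),2,col,-1)
for d in((40,-134,28),(130,-134,28)):
    cv2.circle(im,tuple(int(v) for v in px("wrist",np.r_[o+M@d[:2],28])),2,(0,255,0),-1)
cv2.imwrite("pics/w9.png",cv2.resize(im[80:400,0:400],(750,600)))
```

```text
(no output)
```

View pics/w9.png

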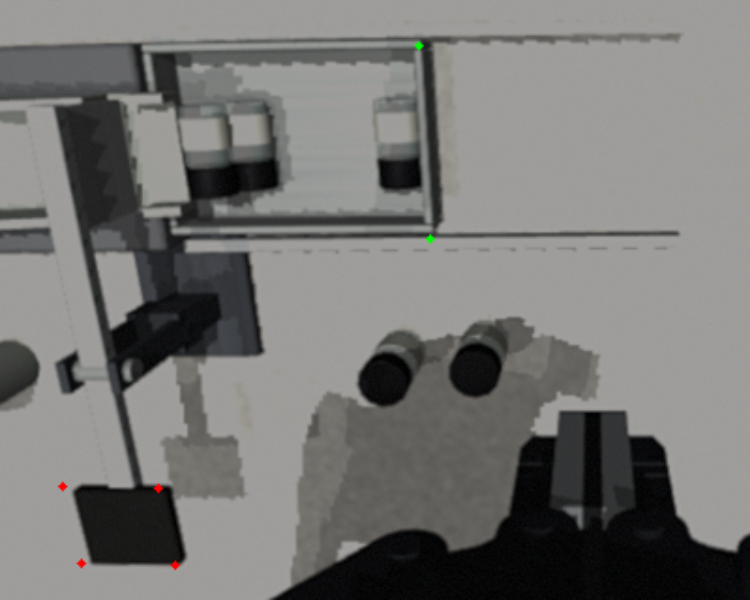

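All three vials are inside the tray, the third off the lip and leaning on the second. The gate is down, the pad is at rest height, the tray is home and the samples haven't moved. Handing in.

```bash
python3 -c "
from rig import *
print(sign_off())"
```

```text
the job is handed in; nothing more can be done
None
```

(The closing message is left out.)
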